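Press the sunken calibration key of a lab balance under its sliding guard

TASK

Calibrate the balance with the reference weight that already stands on its pan: with a fingertip slide the blue guard open, reach down into the well it uncovers and press the orange key all the way down and keep it down for a good second, then slide the guard fully shut again and move clear. Be gentle with the balance and do not pinch or force its parts. Leave the weight, the flask and the bottle standing where they are.

Things in the scene. Friction and masses are not known exactly. Their poses are not given: they have to be found in the camera images.
- balance: White balance fixed to the bench, 300 (x) x 260 (y) x 70 mm high. Origin: centre of underside; x points from key side to pan side, y along the guard's slide, z up. Deck at z = 70 mm. Steel pan (radius 78, top at z = 82 mm) centred at x = 60, y = 0. Well at x = -95, y = -60 mm. Two rails along y (y = -109 to 69 mm), 6 mm wide, centred at x = -57 and -133 mm, 12 mm above the deck, guide the guard.
- well_mouth (a point): Centre of the mouth of the key well, at deck height. The well is square, 46 x 46 mm, sides along the balance's x and y, 26 mm deep; axes as the balance's.
- guard_dish (a point): Centre of the floor of the blue guard's dish, 5.5 mm above the deck. The guard is an open-topped tray, outside 66 (x) x 90 (y) mm, walls 5 mm thick: its dish is 56 (x) x 80 (y) mm and 11 mm deep, rim 16.5 mm above the deck. A fingertip in the dish can push either end wall. Moves with the guard; axes as the balance's.
- guard (a joint): Slide of the guard in m along the balance's +y: 0 = fully shut (centred over the well), 0.080 = fully open (stop); from 0.068 the whole mouth of the well is uncovered. It starts shut or up to 20 mm ajar, slides against about 1.5 N of friction and stays where it is left.
- key_top (a point): Centre of the top face of the orange calibration key, a disc 28 mm across in the middle of the well; released it lies 16 mm below the deck. Moves with the key.
- cal_key (a joint): Travel of the key in m, straight down: 0 = released, 0.006 = fully down (stop). A spring resists with 2 N at the start and 5 N fully down, and returns it when let go.
- weight: Brass reference weight with a knob, 40 mm across, 62 mm high, about 500 g, loose on the pan. Origin: centre of its underside.
- flask: Loose conical glass flask on the bench beside the balance, 74 mm across, 121 mm high. Origin: centre of its underside.
- reagent: Loose amber bottle with a black cap on the bench beside the balance, 60 mm across, 120 mm high. Origin: centre of its underside.
There are look-alikes about, which are no part of the job. Of the things shaped like the weight, the brass one is meant.

How it is judged (in metres and radians):
On the way, in this order (a step that is already met when the one before it is completed fails the run):
1. the guard is slid open off the well (value of joint guard above 0.055 m), for 0.1 s.
2. a finger holds the key down (at least 4 of its 6 mm) for 0.7 s with the guard open (value of joint cal_key above 0.004 m and value of joint guard above 0.045 m and contact force between the fingers and balance above 1 N), for 0.7 s.
3. the guard is slid shut again over the released key (value of joint guard below 0.006 m and value of joint cal_key below 0.001 m), for 0.2 s.
At the end, for the whole second after the job is handed in: The guard is shut to within 6 mm of its stop, the key is up again (within 1 mm), and the weight, flask and bottle stand upright (within 0.2 rad), each within 15 mm of where it began (all of step 3 and distance of each of weight, flask, reagent from where it was at the start of the episode below 0.015 m and angle between each of weight, flask, reagent's own z axis and vertical below 0.2 rad); the robot touches nothing.
It fails at once if the weight is lifted, carried or shifted more than 15 mm, or tipped (distance of weight from where it was at the start of the episode above 0.015 m or angle between weight's own z axis and vertical above 0.3 rad).
It fails at once if the flask is lifted, carried or shifted more than 15 mm, or tipped (distance of flask from where it was at the start of the episode above 0.015 m or angle between flask's own z axis and vertical above 0.3 rad).
It fails at once if the bottle is lifted, carried or shifted more than 15 mm, or tipped (distance of reagent from where it was at the start of the episode above 0.015 m or angle between reagent's own z axis and vertical above 0.3 rad).
It fails at once if the balance or its guard or key is pinched or pressed by the fingers with more than 40 N (contact force between the fingers and balance above 40 N).
It also fails if it takes over 51 s, if anything falls off the work surface, if the arm or the gripper's body presses on something with over 40 N, if the wrist force passes 120 N, or if a joint passes its speed limit or range.

ROBOT

A 6-joint arm with a two-finger parallel gripper is mounted at the origin on the work surface. World frame = base frame: x ahead of the robot, y to its left, z up, the work surface at z = 0. Lengths are in m, angles in degrees, forces in N, time in s.
With the tool pointing down it reaches from about 0.35 to 0.875 m from the base axis. Payload 4.2 kg.
Tool frame: the origin (TCP) lies where the fingers leave the gripper's body, on its centre line; the fingertips stand 70 mm ahead of it and the grasp point (between the pads) lies 51 mm ahead of it; z points along the fingers, y is the direction in which the jaws open and shut (so a half turn about z gives the same grasp; the last joint's range is limited). The gripper opens to 87 mm and grips with 3 to 60 N. Pads are 19 mm wide; open, the fingers measure 117 mm over their backs; the gripper's body (75 mm by 190 mm) begins 51 mm behind the grasp point.
Start: joints at [78.816, 22.042, 0.453, 0, -68.411, -14.817], TCP at [0.274, 0.562, 0.292] pointing down, gripper open.
Joint ranges: [-179.83, 179.83], [-69.29, 118.12], [-61.27, 80.66], [-181.25, 117.63], [-171.15, -9.14], [-177.46, 177.46]. Speed limits (degrees/s): [159.86, 159.86, 180, 180, 180, 180].

INTERFACE

Orientations are given as a 3x3 rotation matrix whose columns are the frame's x, y, z axes.
In Python, from station import sense, cams, job gives the robot as it stands. The module is installed in compiled form; this text tells all that it offers.
- The arm moves only by the shell command python3 -m handwheel 'ROWS'. ROWS is JSON, a list of rows, each a list of 5 numbers: the shift along the tool's x, y, z in cm, then the turn about the tool's z in degrees, then the opening, from 0 (shut) to 1 (fully open). A call has 1 to 10 rows; each row shifts and turns the commanded pose from where the row before left it, along the tool's axes as they then stand; what a row does not reach is not made up. A row lasts 1/8 s, in which the tool goes at most 62.5 mm and 10.7 degrees, less where a joint would pass 70% of its speed; a pose out of reach is approached as far as the arm can. A call with a gripper value outside its range is refused whole. The fingers move at their own pace and stop on an object; the grip force is fixed at half the most. Time passes only in rows, so rows that do not move let the fingers close. It gives the time, the measured TCP pose, the force and the opening at its end, in the units of the state.
- sense(): the state, without advancing time (a new reading comes with each control period).
- cams.capture(name): name is "scene" or "top"; returns the picture (480x640x3 uint8, red, green, blue); there is no depth.
- cams.camera_params(name): a dict with "fx", "fy", "cx", "cy" (pixels), "k1" (the pictures are not rectified: a ray, as slopes to the right and down, at radius r is drawn at 1 + k1 r^2 times it, then the intrinsics apply), "origin" and "rotation" of the camera in the world. Camera axes: x right, y down, z forward; pixel columns grow to the right and rows downward; lengths in m; the calibration is good to about 2 mm. A picture is of the moment at which its call begins. camera_params takes no time and is no camera call.
- job.finish_job(): hands the job in, once; it reports no verdict.
The state is a dict: "time_s": time; "joints": joint angles; "joint_velocities": joint speeds; "effort": joint torques, N m; "tcp_pos": TCP position; "ee_rot": TCP orientation; "wrist_force": force on the tool from outside, world axes, zero at the start; "moment": the same for the moment, N m; "gripper_width": opening from 0.0 (shut) to 1.0 (fully open).
Only numpy, scipy, OpenCV 4.12 (cv2) and the standard library are available. Lean on these libraries where they do the work, as an engineer would, in place of code of your own. Each camera call takes 0.05 s, during which the arm holds its last target. There are 200 camera calls.

## Working session

There is one attempt and no reset: what is moved stays moved. The work goes in short steps, Python scripts to look and compute and a shell command to move; the robot and the scene stay as the last step left them, time stands still between calls to the robot, and variables do not carry over. Pictures are saved under pics/ and viewed, about 8 in all and at most 12, crops included, and the job is handed in when it is done.

```bash
mkdir -p pics; python3 - <<'E'
from station import sense,cams
import cv2
s=sense();print(s['time_s'],s['tcp_pos'],s['ee_rot'],s['wrist_force'])
for n in("scene","top"):
    cv2.imwrite(f"pics/{n}0.png",cams.capture(n)[:,:,::-1]);print(n,cams.camera_params(n))
E
```

```text
0.0 [0.27376314 0.56135831 0.29117827] [[ 8.98722955e-01 -4.38516046e-01 -8.53076234e-04]
 [-4.38516865e-01 -8.98720811e-01 -1.96524831e-03]
 [ 9.51155528e-05  2.14030209e-03 -9.99997705e-01]] [-0.02100369 -0.49050749 -0.65096237]
scene {'fx': 483.35192343199986, 'fy': 483.35192343199986, 'cx': 322.79868853308363, 'cy': 242.59772232728002, 'k1': -0.02485219431644204, 'origin': array([1.04780846, 0.17169476, 0.72038897]), 'rotation': array([[-0.29637393,  0.82326859, -0.48413978],
       [ 0.95507024,  0.2545038 , -0.15188368],
       [-0.00182565, -0.50740185, -0.86170762]])}
top {'fx': 557.0412462502577, 'fy': 557.0412462502577, 'cx': 317.5340659589624, 'cy': 235.16380937576437, 'k1': -0.13121642527364405, 'origin': array([0.44164157, 0.08077392, 1.15438402]), 'rotation': array([[-0.03147986, -0.97692941,  0.21122961],
       [-0.99949301,  0.02976041, -0.01131509],
       [ 0.00476777, -0.21147872, -0.97737097]])}
```

View pics/scene0.png

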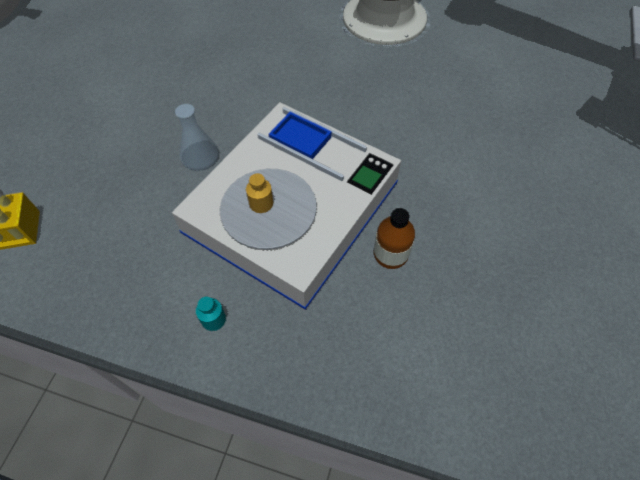

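View pics/top0.png

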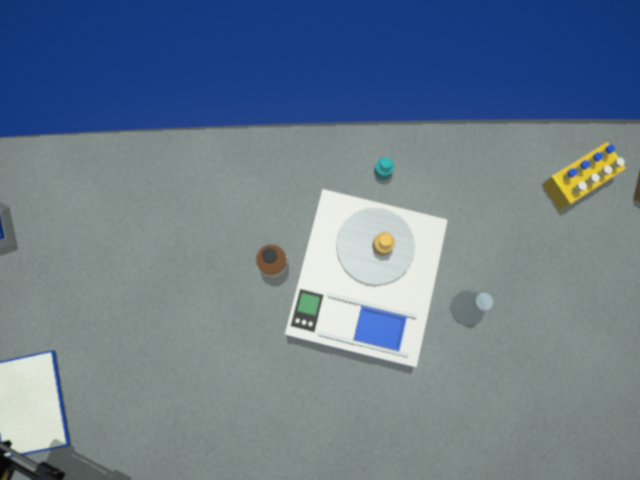

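The scene view shows the balance at (290,200) with its blue guard at (300,135). The brass weight on the pan is at (260,195), the flask at (197,140) and the bottle at (395,240). The top view shows the guard at (381,328), the weight at (384,243), the bottle at (271,262) and the flask at (475,305). The teal look-alike at (385,168) stands off the pan and is not part of the job. Next I'll enlarge both views.

```bash
python3 - <<'E'
import cv2
a=cv2.imread('pics/scene0.png')[95:305,165:415];cv2.imwrite('pics/sc.png',cv2.resize(a,None,fx=3,fy=2.8571428*1.0 if 0 else 3,interpolation=cv2.INTER_CUBIC)[:600])
a=cv2.imread('pics/top0.png')[280:380,275:455];cv2.imwrite('pics/tc.png',cv2.resize(a,None,fx=4,fy=4,interpolation=cv2.INTER_CUBIC))
E
```

```text
(no output)
```

View pics/sc.png

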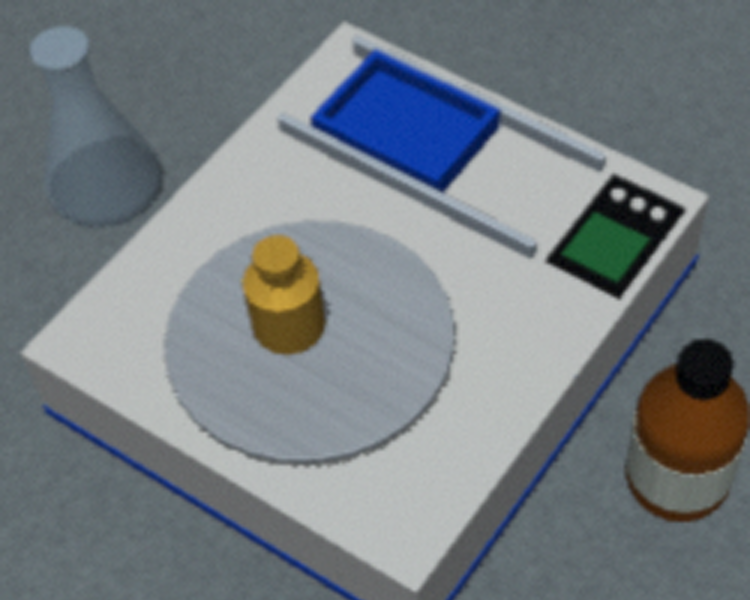

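View pics/tc.png

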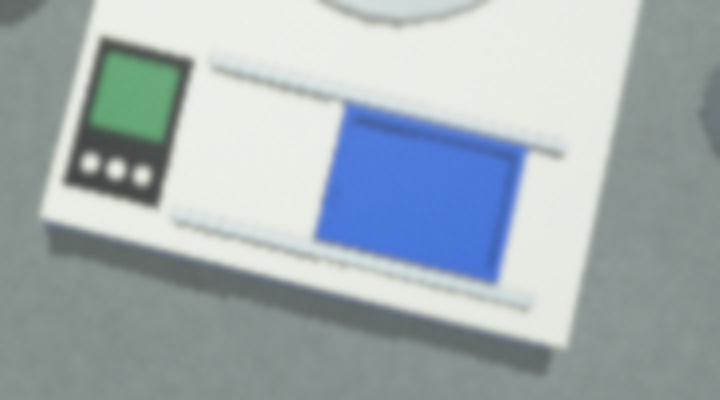

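The crops confirm that the brass knobbed weight is the one on the pan. The guard lies at the -y end of the rails, and the display is at the +y end. Now I'll triangulate the deck corners and guard corners and fit the balance pose.

```bash
cat > h.py <<'E'
import numpy as np,cv2
from scipy.optimize import least_squares
from station import cams
P={n:cams.camera_params(n) for n in("scene","top")}
def proj(n,X):
    p=P[n];c=(np.atleast_2d(X)-p['origin'])@p['rotation'];s=c[:,:2]/c[:,2:]
    s=s*(1+p['k1']*(s**2).sum(1,keepdims=True));return s*[p['fx'],p['fy']]+[p['cx'],p['cy']]
def tri(a,b):
    r=least_squares(lambda X:np.r_[proj('scene',X)[0]-a,proj('top',X)[0]-b],[.5,0,.07]);return r.x,abs(r.fun).max()
def w(q,b):
    c,s=np.cos(q[3]),np.sin(q[3]);return np.atleast_2d(b)@np.array([[c,s,0],[-s,c,0],[0,0,1]])+q[:3]
E
python3 - <<'E'
from h import *
sc=lambda u:np.array(u)/3+[165,95]
tc=lambda u:np.array(u)/4+[275,280]
S=sc([[346,22],[708,196],[415,592],[22,352]])
T=np.r_[tc([[567,347],[42,217]]),[[321.5,190],[447,218]]]
B=np.array([[-.15,-.13,.07],[-.15,.13,.07],[.15,.13,.07],[.15,-.13,.07]])
for a,b in zip(S,T):print(tri(a,b))
f=lambda q:np.r_[(proj('scene',w(q,B))-S).ravel(),(proj('top',w(q,B))-T).ravel()]
r=least_squares(f,[.5,0,0,0]);q=r.x;print(q,np.degrees(q[3]),r.fun.round(1));np.save('q.npy',q)
GS=sc([[376,53],[498,118],[443,178],[314,120]]);GT=tc([[497,282],[317,238],[345,103],[526,148]])
G=[tri(a,b) for a,b in zip(GS,GT)]
for g in G:print(g, w([0,0,0,-q[3]],g[0]-q[:3]))
E
```

```text
(array([ 0.411696  , -0.11257136,  0.06905059]), np.float64(0.7570495128571793))
(array([0.48268176, 0.13695479, 0.06855231]), np.float64(0.436531165705901))
(array([0.7707313 , 0.05534614, 0.06727259]), np.float64(0.8863569708648811))
(array([ 0.70214071, -0.19253085,  0.07350303]), np.float64(0.5548093692115117))
[ 0.59179334 -0.02854555 -0.00063722 -0.27499712] -15.756174188409306 [-1.  -0.1 -0.1 -0.3  0.8  0.  -0.5  0.5 -0.5  0.  -0.6  0.   0.6 -0.9
 -0.1  1.4]
(array([ 0.44417618, -0.07936993,  0.08236075]), np.float64(0.2681623339144039)) [[-0.12826952 -0.08899929  0.08299797]]
(array([0.46819663, 0.0052567 , 0.07691063]), np.float64(0.36544476440207063)) [[-0.12813149 -0.00102981  0.07754785]]
(array([ 0.53114367, -0.00923412,  0.08793764]), np.float64(0.8086654339741131)) [[-0.06361472  0.00211675  0.08857486]]
(array([ 0.5070018 , -0.09639547,  0.08293274]), np.float64(0.4827313446343169)) [[-0.06318132 -0.08832518  0.08356996]]
```

```bash
python3 - <<'E'
from h import *
q=np.load('q.npy');inv=lambda X:w([0,0,0,-q[3]],X-q[:3])[0].round(4)
# flask rim, weight knob top, bottle cap (scene px, top px)
for n,a,b in(('flask',[184.5,110.5],[485,301]),('weight',[257,179],[384,239.5]),('bottle',[400,215],[269,256])):
    X,e=tri(a,b);print(n,X.round(4),round(e,1),inv(X))
for n,b in(('dish',[-.095,-.044,.0755]),('well',[-.095,-.060,.07]),('open push +',[-.095,.035,.08])):print(n,w(q,b)[0].round(4))
c,s=np.cos(q[3]),np.sin(q[3]);Rx=np.array([c,s,0]);By=np.array([-s,c,0]);print('Bx',Rx,'By',By)
E
```

```text
flask [ 0.5286 -0.2412  0.1204] 0.4 [-0.0031 -0.2218  0.121 ]
weight [ 0.6482 -0.0555  0.1456] 0.9 [ 0.0616 -0.0106  0.1462]
bottle [0.6284 0.1618 0.1166] 0.0 [-0.0164  0.1931  0.1172]
dish [ 0.4884 -0.0451  0.0749]
well [ 0.4841 -0.0605  0.0694]
open push + [0.5099 0.0309 0.0794]
Bx [ 0.96242598 -0.27154416  0.        ] By [0.27154416 0.96242598 0.        ]
```

```bash
python3 -m handwheel '[[0,0,0,-5.1,0],[0,0,0,-5.1,0],[3,4.2,0,0,0],[3,4.2,0,0,0],[3,4.2,0,0,0],[3,4.2,0,0,0],[3,4.2,0,0,0],[3,4.2,0,0,0],[3,4.2,0,0,0],[3,4.2,0,0,0]]'
cat > d.py <<'E'
from h import *
from station import sense
q=np.load('q.npy');s=sense();R=s['ee_rot'];t=s['tcp_pos']+R[:,2]*.07
print('t',s['time_s'],'tip in balance mm',(w([0,0,0,-q[3]],t-q[:3])[0]*1e3).round(1),'tool x yaw err',round(np.degrees(np.arctan2(R[1,0],R[0,0])-q[3]),2),'F',np.round(s['wrist_force'],1),'w',round(s['gripper_width'],3),'zaxis',R[:,2].round(4))
E
python3 d.py
```

```text
time_s: 1.35
tcp_pos: [0.4134, 0.1714, 0.2921]
ee_rot: [[0.962, -0.272, -0.0], [-0.272, -0.962, -0.0], [-0.0, 0.0, -1.0]]
wrist_force: [0.8, 0.3, 0.5]
gripper_width: 0.018
t 1.35 tip in balance mm [-225.9  144.   222.8] tool x yaw err -0.02 F [0.8 0.3 0.5] w 0.018 zaxis [-2.e-04 -0.e+00 -1.e+00]
```

```bash
python3 -m handwheel '[[3,4.5,0,0,0],[3,4.5,0,0,0],[3,4.5,0,0,0],[3,4.5,0,0,0],[1.1,0.8,0,0,0],[0,0,4,0,0],[0,0,4,0,0],[0,0,3,0,0],[0,0,0,0,0],[0,0,0,0,0]]' >/dev/null; python3 - <<'E'
exec(open('d.py').read())
import cv2
a=cams.capture('scene')[:,:,::-1][60:260,165:425];b=cams.capture('top')[:,:,::-1][240:380,270:470]
cv2.imwrite('pics/n1.png',np.vstack([cv2.resize(a,(520,400)),cv2.resize(b,(520,200*0+364))])[:764] if 0 else np.hstack([cv2.resize(a,(400,308)),cv2.resize(b,(400,308))[:, :]]))
E
```

```text
t 2.6 tip in balance mm [-94.8 -41.8 114. ] tool x yaw err 0.02 F [0.7 0.  0.1] w 0.007 zaxis [ 0.0018 -0.     -1.    ]
```

View pics/n1.png

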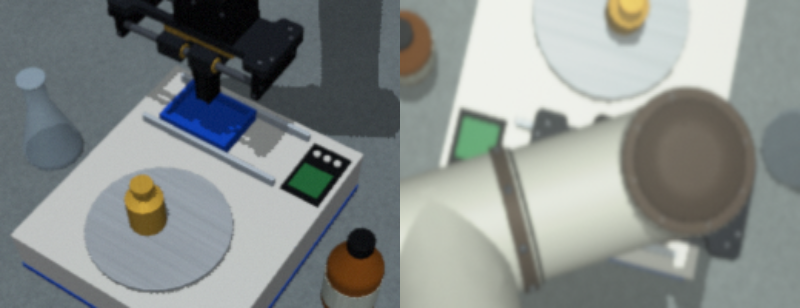

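The scene view shows the closed fingers over the dish, near (207,95) in the crop, and the weight, flask and bottle are untouched. Next I lower the fingers into the dish.

```bash
python3 -m handwheel '[[0,0.2,1.5,0,0],[0,0,1,0,0],[0,0,0.8,0,0],[0,0,0,0,0],[0,0,0,0,0]]' >/dev/null; python3 d.py;  python3 -m handwheel '[[0,-0.8,0,0,0],[0,-0.8,0,0,0],[0,-0.8,0,0,0],[0,-0.8,0,0,0],[0,0,0,0,0]]' >/dev/null; python3 d.py
```

```text
t 3.325 tip in balance mm [-95.3 -44.3  80.2] tool x yaw err -0.04 F [ 0.1 -0.4  0. ] w 0.006 zaxis [ 7.e-04  0.e+00 -1.e+00]
t 3.95 tip in balance mm [-95.5 -11.8  79.9] tool x yaw err 0.01 F [ 0.7 -0.2 -0.1] w 0.005 zaxis [ 1.e-04  0.e+00 -1.e+00]
```

```bash
python3 -m handwheel '[[0,-0.6,0,0,0],[0,-0.6,0,0,0],[0,-0.6,0,0,0],[0,-0.6,0,0,0]]' ; python3 d.py;  python3 -m handwheel '[[0,-0.6,0,0,0],[0,-0.6,0,0,0],[0,-0.6,0,0,0],[0,0,0,0,0]]' >/dev/null; python3 d.py
python3 - <<'E'
from h import *
a=cams.capture('scene')[:,:,::-1][80:230,225:425]
cv2.imwrite('pics/n2.png',cv2.resize(a,(800,600),interpolation=cv2.INTER_CUBIC))
E
```

```text
time_s: 4.45
tcp_pos: [0.5029, 0.0087, 0.1492]
ee_rot: [[0.962, -0.272, -0.001], [-0.272, -0.962, -0.0], [-0.0, 0.0, -1.0]]
wrist_force: [-1.7, -2.3, -0.1]
gripper_width: 0.001
t 4.45 tip in balance mm [-95.7  11.7  79.8] tool x yaw err -0.05 F [-1.7 -2.3 -0.1] w 0.001 zaxis [-6.e-04 -2.e-04 -1.e+00]
t 4.95 tip in balance mm [-95.2  30.4  80. ] tool x yaw err -0.01 F [-0.3  0.  -0.4] w 0.004 zaxis [ 1.2e-03  6.0e-04 -1.0e+00]
```

View pics/n2.png

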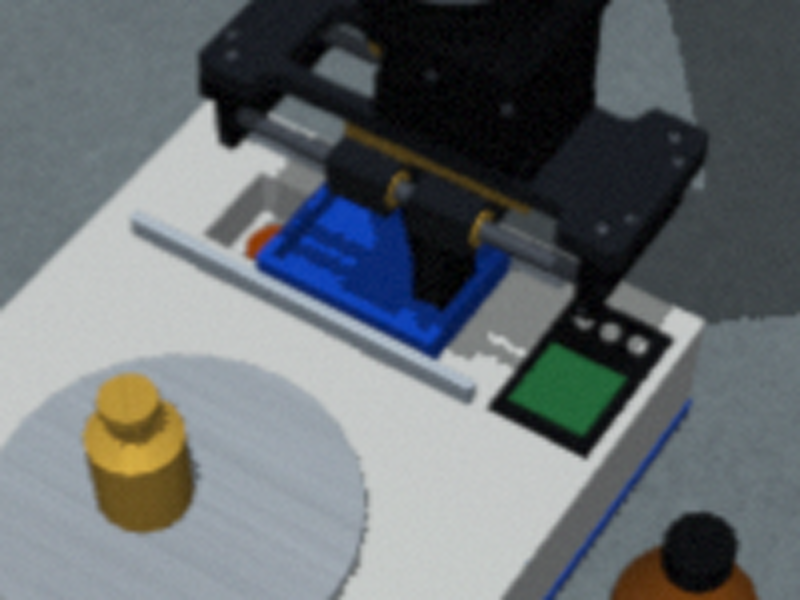

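The guard is about half open, its rim corners at (260,260) and (438,343) in the crop. The well and the orange key start to show at (265,240). I'll compute the slide from these points.

```bash
python3 - <<'E'
from h import *
q=np.load('q.npy')
for g in(.05,.06,.065,.07,.075,.08):
    P=w(q,[[-.062,-.105+g,.0865],[-.062,-.015+g,.0865]]);print(g,((proj('scene',P)-[225,80])*4).round(0).tolist())
E
```

```text
0.05 [[236.0, 248.0], [411.0, 335.0]]
0.06 [[255.0, 257.0], [431.0, 345.0]]
0.065 [[265.0, 262.0], [441.0, 350.0]]
0.07 [[274.0, 267.0], [451.0, 355.0]]
0.075 [[284.0, 272.0], [461.0, 361.0]]
0.08 [[293.0, 276.0], [471.0, 366.0]]
```

```bash
python3 -m handwheel '[[0,-0.5,0,0,0],[0,-0.5,0,0,0],[0,-0.4,0,0,0],[0,0,0,0,0]]' >/dev/null ; python3 d.py;  python3 -m handwheel '[[0,0.4,0,0,0],[0,0,-2,0,0],[0,0,-1.5,0,0],[0,3.2,0,0,0],[0,3.2,0,0,0],[0,3.6,0,0,0],[0,0,0,0,0],[0,0,0,0,0]]' >/dev/null; python3 d.py
python3 - <<'E'
from h import *
a=cams.capture('scene')[:,:,::-1][80:230,225:425]
cv2.imwrite('pics/n3.png',cv2.resize(a,(800,600),interpolation=cv2.INTER_CUBIC))
E
```

```text
t 5.5 tip in balance mm [-95.5  44.1  79.9] tool x yaw err -0.03 F [ 0.2 -0.7  0.6] w 0.005 zaxis [ 4.e-04  5.e-04 -1.e+00]
t 6.5 tip in balance mm [-95.3 -60.3 115.3] tool x yaw err -0.06 F [ 0.2  0.5 -0.2] w 0.006 zaxis [ 1.e-03  2.e-04 -1.e+00]
```

View pics/n3.png

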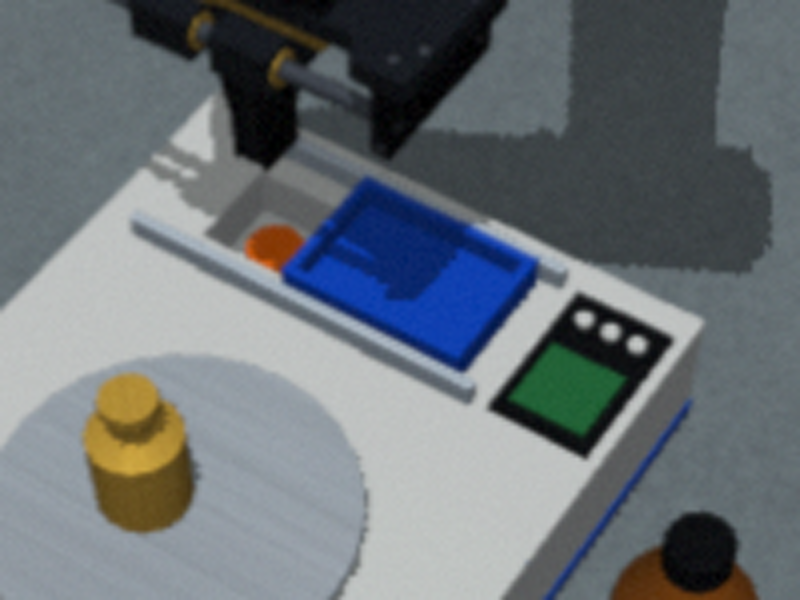

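The guard sits at about 0.077 (corner at (287,270)), so the whole well is uncovered and the orange key shows at (275,245). The fingers are over the well, so I descend in steps.

```bash
python3 -m handwheel '[[0,0,2,0,0],[0,0,2,0,0],[0,0,1.7,0,0],[0,0,0,0,0]]' >/dev/null ; python3 d.py;  python3 -m handwheel '[[0,0,0.4,0,0],[0,0,0.3,0,0],[0,0,0.1,0,0],[0,0,0,0,0]]' >/dev/null; python3 d.py
```

```text
t 7.05 tip in balance mm [-96.3 -60.   56.9] tool x yaw err 0.03 F [ 0.4 -0.2  1.2] w 0.007 zaxis [-2.9e-03 -5.0e-04 -1.0e+00]
t 7.55 tip in balance mm [-94.7 -59.9  50.6] tool x yaw err -0.02 F [0.6 2.8 3.9] w 0.005 zaxis [ 2.5e-03  5.0e-04 -1.0e+00]
```

```bash
python3 -m handwheel '[[0,0,0.1,0,0],[0,0,0.05,0,0],[0,0,0,0,0]]' >/dev/null ; python3 d.py;  python3 -m handwheel '[[0,0,0.1,0,0],[0,0,0,0,0],[0,0,0,0,0]]' >/dev/null; python3 d.py
```

```text
t 7.925 tip in balance mm [-94.7 -60.   48.8] tool x yaw err -0.03 F [2.1 4.  5.1] w 0.006 zaxis [ 2.1e-03  3.0e-04 -1.0e+00]
t 8.3 tip in balance mm [-94.7 -60.   48.7] tool x yaw err -0.0 F [-0.5  4.6 11.3] w 0.005 zaxis [ 2.3e-03  1.0e-04 -1.0e+00]
```

The key is on its stop (z stays at 48.7 mm, force 11 N). I'll hold it there, then lift out and check.

```bash
python3 -m handwheel '[[0,0,0,0,0],[0,0,0,0,0],[0,0,0,0,0],[0,0,0,0,0],[0,0,0,0,0],[0,0,0,0,0],[0,0,0,0,0],[0,0,0,0,0],[0,0,0,0,0],[0,0,0,0,0]]' >/dev/null ; python3 d.py;  python3 -m handwheel '[[0,0,0,0,0],[0,0,0,0,0],[0,0,0,0,0],[0,0,-1,0,0],[0,0,-2,0,0],[0,0,-2,0,0],[0,0,-2,0,0],[0,0,0,0,0]]' >/dev/null; python3 d.py
```

```text
t 9.55 tip in balance mm [-94.7 -60.   48.6] tool x yaw err -0.0 F [ 0.3  4.4 12.4] w 0.008 zaxis [ 2.3e-03  1.0e-04 -1.0e+00]
t 10.55 tip in balance mm [-96.2 -61.2 117.7] tool x yaw err -0.09 F [-0.2  0.1 -0.1] w 0.007 zaxis [-5.e-04 -1.e-04 -1.e+00]
```

```bash
python3 -m handwheel '[[0,-4,0,0,0],[0,-3.7,0,0,0],[0.1,0,0,0,0],[0,0,2,0,0],[0,0,1.2,0,0],[0,0,0.6,0,0],[0,0,0,0,0]]' >/dev/null ; python3 d.py;  python3 -m handwheel '[[0,0.8,0,0,0],[0,0.8,0,0,0],[0,0.8,0,0,0],[0,0.7,0,0,0],[0,0.7,0,0,0],[0,0.7,0,0,0],[0,0,0,0,0]]' >/dev/null; python3 d.py
```

```text
t 11.425 tip in balance mm [-94.8  15.9  78.9] tool x yaw err -0.08 F [0.2 0.  0.5] w 0.007 zaxis [-1.4e-03 -5.0e-04 -1.0e+00]
t 12.3 tip in balance mm [-94.6 -29.   79.4] tool x yaw err -0.07 F [ 0.1  0.7 -0.1] w 0.007 zaxis [-2.e-04 -3.e-04 -1.e+00]
```

```bash
python3 -m handwheel '[[0,0.7,0,0,0],[0,0.7,0,0,0],[0,0.7,0,0,0],[0,0.7,0,0,0],[0,0.7,0,0,0],[0,0.7,0,0,0],[0,0.7,0,0,0],[0,0.4,0,0,0],[0,0,0,0,0]]' >/dev/null ; python3 d.py;  python3 -m handwheel '[[0,0.2,0,0,0],[0,0.2,0,0,0],[0,0,0,0,0]]' >/dev/null; python3 d.py
python3 - <<'E'
from h import *
a=cams.capture('scene')[:,:,::-1][80:230,225:425]
cv2.imwrite('pics/n4.png',cv2.resize(a,(800,600),interpolation=cv2.INTER_CUBIC))
q=np.load('q.npy')
for g in(0,.004,.008):
    P=w(q,[[-.062,-.105+g,.0865],[-.062,-.015+g,.0865]]);print(g,((proj('scene',P)-[225,80])*4).round(0).tolist())
E
```

```text
t 13.425 tip in balance mm [-95.  -82.2  79.3] tool x yaw err -0.07 F [ 0.6 -0.4  0.6] w 0.005 zaxis [-1.1e-03 -4.0e-04 -1.0e+00]
t 13.8 tip in balance mm [-94.9 -85.7  79.3] tool x yaw err -0.04 F [-0.7  0.3 -0.3] w 0.007 zaxis [-7.e-04 -2.e-04 -1.e+00]
0 [[144.0, 202.0], [313.0, 286.0]]
0.004 [[151.0, 205.0], [320.0, 290.0]]
0.008 [[159.0, 209.0], [328.0, 294.0]]
```

View pics/n4.png

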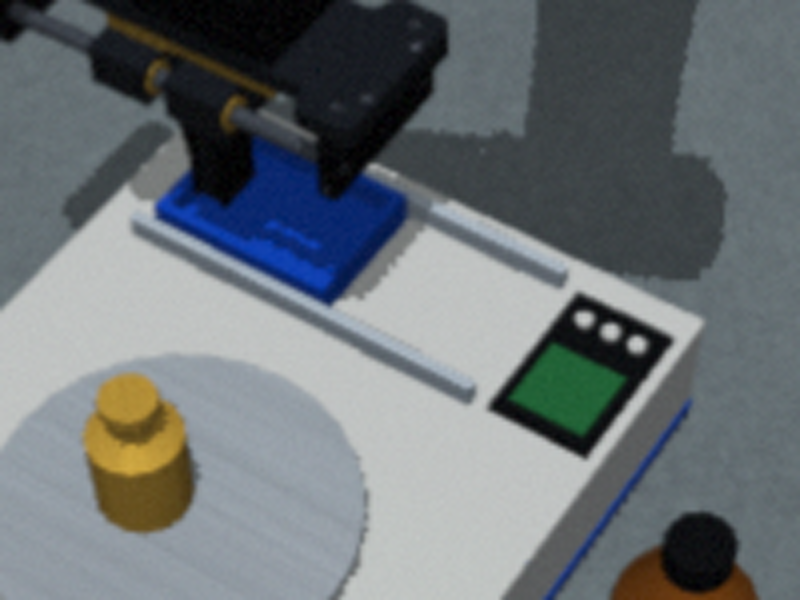

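The guard is nearly shut (corners at (158,208) and (330,292)), with about 8 mm left. I push gently until the stop shows in the force.

```bash
python3 -m handwheel '[[0,0.3,0,0,0],[0,0.2,0,0,0],[0,0,0,0,0]]' >/dev/null ; python3 d.py;  python3 -m handwheel '[[0,0.15,0,0,0],[0,0,0,0,0]]' >/dev/null; python3 d.py;  python3 -m handwheel '[[0,0.1,0,0,0],[0,0,0,0,0]]' >/dev/null; python3 d.py
```

```text
t 14.225 tip in balance mm [-94.7 -90.5  79.3] tool x yaw err -0.06 F [-0.1  2.  -0. ] w 0.001 zaxis [-1.e-04  2.e-04 -1.e+00]
t 14.475 tip in balance mm [-94.6 -90.7  79.4] tool x yaw err -0.08 F [-0.5  7.7 -1. ] w 0.009 zaxis [ 0.0012  0.002  -1.    ]
t 14.725 tip in balance mm [-94.5 -90.7  79.3] tool x yaw err -0.08 F [-0.6 12.9  0.6] w 0.007 zaxis [ 0.0021  0.0032 -1.    ]
```

The guard is at its stop: the tip no longer advances and the force is rising. I back off, lift, move clear and look.

```bash
python3 -m handwheel '[[0,-0.8,0,0,0],[0,0,-2,0,0],[0,0,-4,0,0],[0,0,-5,0,0],[0,0,-5,0,0],[-3,-5,0,0,0],[-3,-5,0,0,0],[-3,-5,0,0,0],[0,-5,0,0,0],[0,0,0,0,0]]' >/dev/null ; python3 d.py
python3 - <<'E'
from h import *
a=cams.capture('scene')[:,:,::-1][80:280,165:425]
cv2.imwrite('pics/n5.png',cv2.resize(a,(780,600),interpolation=cv2.INTER_CUBIC))
q=np.load('q.npy')
for g in(0,.006):
    P=w(q,[[-.062,-.105+g,.0865],[-.062,-.015+g,.0865]]);print(g,((proj('scene',P)-[165,80])*3).round(0).tolist())
E
```

```text
t 15.975 tip in balance mm [-184.5  117.5  239.5] tool x yaw err 0.19 F [-0.  -1.   0.2] w 0.002 zaxis [ 9.e-04 -5.e-04 -1.e+00]
0 [[288.0, 151.0], [414.0, 214.0]]
0.006 [[296.0, 155.0], [423.0, 219.0]]
```

View pics/n5.png

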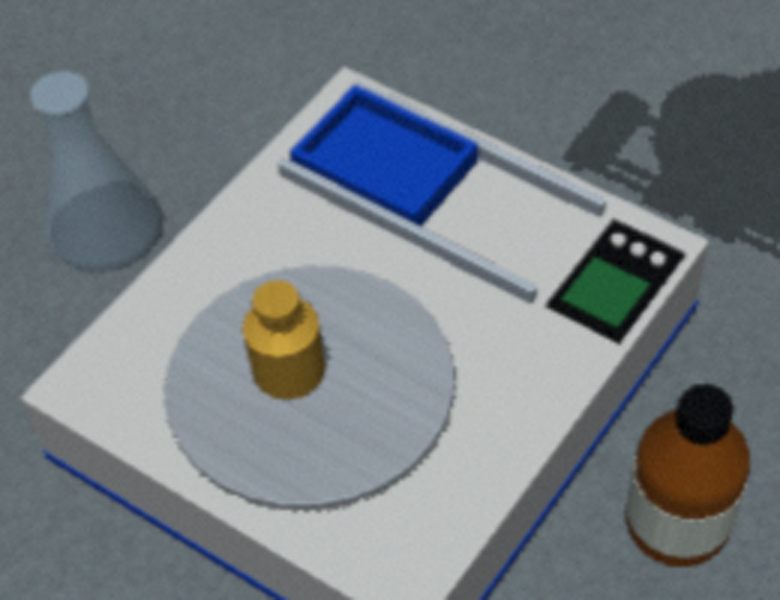

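The guard is shut, with corners at (291,153) and (418,214), about 2 mm or less. The weight, flask and bottle have not moved from their starting pixels.

```bash
python3 -c "from station import job;print(job.finish_job())"
```

```text
the job is handed in; nothing more can be done
None
```

The calibration is done and the job is handed in, at about 16 s of the 51 s allowed; the system gave no verdict.

- **Guard opened:** I slid it with the closed fingertips to about 77 mm, which the camera confirmed as fully off the well.
- **Key pressed:** I held it on its stop for about 2 s. The tip stayed at 48.7 mm where 48 mm was expected, with about 11–12 N of downward force. I also saw an unexplained sideways reading of about 4.5 N while pressing, which was gone after I lifted off.
- **Guard shut:** I pushed it back until the tip stopped advancing and the force rose to about 13 N. The last picture puts it within about 2 mm of shut.
- **Other objects:** The weight, flask and bottle are at the same pixels as at the start, upright, and the arm is clear.
- **Not checked directly:** The key's return was not seen, because the guard was over it in the last picture. The guard did slide freely to its stop.

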